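# Change the top bottle on the bench mixer under its toggle clamp

## Robot

A 6-joint arm with a two-finger parallel gripper is mounted at the origin on a cart in front of the work surface, level with it; the furniture and walls round the work are solid. World frame = base frame: x ahead of the robot, y to its left, z up, the work surface at z = 0. Lengths are in m, angles in rad, forces in N, time in s.
With the tool pointing down it reaches from about 0.35 to 0.85 m from the base axis. Payload 8.1 kg.
Tool frame: the origin (TCP) lies at the very end of the fingers, on their centre line; the grasp point (between the pads) lies 19 mm behind it (pinch_z is the x of the grasp point in the tool frame, in m); x points along the fingers, y is the direction in which the jaws open and shut, and the axes are right-handed (so a half turn about x gives the same grasp; the last joint's range is limited). The gripper opens to 93 mm and grips with 3 to 60 N. Pads are 15 mm wide; open, the fingers measure 128 mm over their backs; the gripper's body (75 mm by 188 mm) begins 65 mm behind the grasp point.
Start: joints at [1.211, 0.13, 1.488, -0, 1.523, -0.085], TCP at [0.163, 0.577, 0.219] pointing down, gripper open.
Joint ranges: [-2.96, 2.96], [-0.89, 2.26], [0.02, 2.5], [-1.34, 4.48], [0, 2.73], [-2.66, 2.66]. Speed limits (rad/s): [2.39, 2.39, 2.79, 3.14, 3.14, 3.14].

## Interface

Orientations are given as a rotation vector (axis times angle).
In Python, from cell import * gives the robot as it stands.
- The arm moves only by the tool servo_tool, never from a script. Its arguments are lists of equal length, an entry for each row: "slide": the shift along the tool's x, y, z in mm, a list of three; "roll": the turn about the tool's x in degrees. A call has 1 to 20 rows; each row shifts and turns the commanded pose from where the row before left it, along the tool's axes as they then stand; what a row does not reach is not made up. A row lasts 1/12 s, in which the tool goes at most 41.7 mm and 7.16 degrees, less where a joint would pass 70% of its speed; a pose out of reach is approached as far as the arm can. A call with a gripper value outside its range is refused whole. "fingers" is the finger opening in mm, from 0 to 93, set as the call begins (left out, the last holds). The fingers move at their own pace and stop on an object; "squeeze" is the grip in N (left out, the last holds). Time passes only in rows, so rows that do not move let the fingers close. It gives the time, the measured TCP pose, the force and the opening at its end, in the units of the state.
- state(): the state, without advancing time (a new reading comes with each control period).
- read_camera(name): name is "scene" or "top" or "wrist"; returns the picture (384x512x3 uint8, red, green, blue); there is no depth.
- get_calibration(name): a dict with "camera_matrix" (3x3 intrinsics, pixels), "world_from_camera" (4x4, takes a point from camera to world coordinates). Camera axes: x right, y up, looking along -z (the intrinsics and any distortion apply to the point x, -y, -z); pixel columns grow to the right and rows downward; lengths in m; the calibration is good to about 2 mm. A picture is of the moment at which its call begins: read the wrist's pose just before it. get_calibration takes no time and is no camera call; for the wrist camera it gives the pose at the moment of the call.
- sign_off(): hands the job in, once; it reports no verdict.
Trained networks look in the newest picture that a camera, given by its name, has taken for a name from the list of things; names that differ only in an ending like _2 or _b are one class to them, and where a whole thing is asked for, a point or a joint stands for the part that bears it (a point fixed in the world has none). Each returns a list of dicts, best first, with "confidence" (0 to 1); they miss things now and then, are a little off and sometimes report something else, mostly with a low value. They report only what shows in the picture. A call takes as long as a camera call.
- masks_of(camera, name): "pixels" (384x512 bool, what is visible of it) and "centre" ([column, row] in pixels, amid what is visible of it).
- spot_point(camera, name): "centre" ([column, row] in pixels: a listed point, or the origin of a listed thing).
The state is a dict: "time_s": time; "qpos": joint angles; "qvel": joint speeds; "joint_efforts": joint torques, N m; "position": TCP position; "tool_rot": TCP orientation; "force": force on the tool from outside, world axes, zero at the start; "torque": the same for the moment, N m; "width": finger opening in m.
Only numpy, scipy, OpenCV 4.12 (cv2) and the standard library are available. Lean on these libraries where they do the work, as an engineer would, in place of code of your own. Each camera call takes 0.05 s, during which the arm holds its last target. There are 200 camera calls.

## Task

The top bottle of the three lying on the mixer is done: swing the red-handled toggle clamp fully back, lay that bottle in the empty lane of the white tray, and lay the fresh bottle from the tray in its place, saddled in the gap on top of the two lower bottles. Then swing the clamp handle over centre again so that it locks with its rubber foot pressing on the fresh bottle. Set the bottles down without letting them fall, leave the two lower bottles where they lie, and do not shift or knock over the other things.

Things in the scene. Friction and masses are not known exactly. Their poses are not given: they have to be found in the camera images.
- rocker: bench mixer: low white housing 270 x 150 mm, fixed; origin at the centre of its underside, +x along the bottles from the control panel to the clamp. Cradle floor 62 mm up; rails beside the lower bottles 88 mm up, outer faces 54 mm off the middle line. Clamp on a 36 mm wide riser behind the bottles (x over 22 mm); swung back, its arm stands 0.26 m high about 90 mm behind the bottles' middle
- clamp_handle (a joint): angle of the clamp's handle about the mixer's y axis: 0 = locked over centre (handle nearly upright, arm level, foot pressed down); dead centre at about 0.17; 1.9 = fully back at its stop (handle laid to the rear just below level, arm up past vertical). Stays at either end. A link makes arm and foot follow the handle
- clamp_grip (a point): point on the middle line of the red grip, 95 mm from the handle's hinge; the grip is 18 mm wide along the hinge axis (flat sides, to be pinched there), 14 mm thick and reaches from 53 to 115 mm from the hinge. About 4 N at this point swings it over centre
- clamp_hinge (a point): fixed hinge of the handle, on its axis (178 mm above the bench, 80 mm toward +x from the mixer's origin). The grip point moves on a circle of 95 mm about it in the mixer's x-z plane: at joint angle q it lies 95*sin(q-0.15) mm toward the mixer's +x and 95*cos(q-0.15) mm above the hinge
- clamp_foot: round black rubber foot, 27 mm diameter, on the sprung spindle at the end of the clamp's arm; origin at the centre of its underside
- saddle (a point): where the middle of the top bottle lies on the mixer: in the gap over the two lower bottles, 122 mm above the bench, under the foot of the locked clamp; x along the bottle's axis
- done: the finished bottle, on top of the other two on the mixer under the clamp: clear round reagent bottle with white screw cap, lying; 44.8 mm diameter, straight for 87 mm from the base, then a shoulder and 29 mm cap, 118 mm long in all, about 140 g; origin at the centre of its base, +z along its axis toward the cap
- done_mid (a point): middle of the finished bottle, on its axis 59 mm from the base
- fresh: the fresh bottle, in one of the tray's lanes: clear round reagent bottle with white screw cap, lying; 44.8 mm diameter, straight for 87 mm from the base, then a shoulder and 29 mm cap, 118 mm long in all, about 140 g; origin at the centre of its base, +z along its axis toward the cap
- fresh_mid (a point): middle of the fresh bottle, on its axis 59 mm from the base
- lower_left: lower bottle on the mixer's +y side, to be left there: clear round reagent bottle with white screw cap, lying; 44.8 mm diameter, straight for 87 mm from the base, then a shoulder and 29 mm cap, 118 mm long in all, about 140 g; origin at the centre of its base, +z along its axis toward the cap
- lower_right: lower bottle on the mixer's -y side, to be left there: clear round reagent bottle with white screw cap, lying; 44.8 mm diameter, straight for 87 mm from the base, then a shoulder and 29 mm cap, 118 mm long in all, about 140 g; origin at the centre of its base, +z along its axis toward the cap
- tray: white three-lane bottle tray 150 x 224 mm, fixed, walls 13 mm high; origin at the centre of its underside, lanes along its x, 70 mm apart. Floor 3 mm thick; each lane lies between two low ribs, 37 mm apart, tops 11 mm over the bench. One lane holds the fresh bottle, one an amber dropper bottle, one is empty. A bottle in a lane has its axis 25 mm over the bench
- lane_left (a point): middle of the tray's lane at +y, on the floor
- lane_middle (a point): middle of the tray's middle lane, on the floor
- lane_right (a point): middle of the tray's lane at -y, on the floor
- dropper: amber dropper bottle with black cap, 31 mm diameter, 72 mm long, lying in one lane of the tray, leave it; origin at the centre of its base, +z along its axis toward the cap
- blue_marker: marker pen with blue cap, 134 x 13 x 15 mm, on the bench, leave it; origin under its middle
- wash_jar: blue capped jar, 51 mm diameter, 105 mm high, leave it; origin under its centre
- timer: white bench timer 37 x 68 x 49 mm, leave it; origin under its centre
- petri: petri dish, 91 mm diameter, 15 mm high, leave it; origin under its centre
- tape: roll of tape lying flat, 85 mm diameter, 19 mm high, leave it; origin under its centre
- squeeze: white squeeze bottle with nozzle, 43 mm diameter, 125 mm high, leave it; origin under its centre

How it is judged:
On the way, in this order (a step that is already met when the one before it is completed fails the run):
1. the clamp handle is swung fully back (value of joint clamp_handle above 1.6 rad), for 0.2 s.
2. the fresh bottle lies let go in the gap on top of the two lower bottles, with the clamp still back (x of fresh_mid in the frame of saddle between -0.018 and 0.018 m and y of fresh_mid in the frame of saddle between -0.007 and 0.007 m and z of fresh_mid in the frame of saddle between -0.006 and 0.006 m and angle between the z axis of fresh and the x axis of rocker, either way round below 0.12 rad and contact force between the fingers and fresh below 0.3 N and value of joint clamp_handle above 1 rad), for 0.2 s.
3. the clamp is locked over centre with its foot on the fresh bottle (value of joint clamp_handle below 0.06 rad and contact force between clamp_foot and fresh above 4 N), for 0.2 s.
At the end, for the whole second after the job is handed in: Clamp locked (within 0.06 rad) pressing the fresh bottle by over 4 N; fresh bottle on the lower two, within 18 mm along, 7 mm across, 6 mm in height of the saddle point; finished bottle lying in a tray lane, within 20 mm of its middle along it; axes within 0.12 rad, caps either way; both at rest (all of step 3 and x of fresh_mid in the frame of saddle between -0.018 and 0.018 m and y of fresh_mid in the frame of saddle between -0.007 and 0.007 m and z of fresh_mid in the frame of saddle between -0.006 and 0.006 m and angle between the z axis of fresh and the x axis of rocker, either way round below 0.12 rad and x of done_mid in the frame of tray between -0.02 and 0.02 m and y of done_mid in the frame of tray between -0.085 and 0.085 m and z of done_mid in the frame of tray between 0.02 and 0.029 m and angle between the z axis of done and the x axis of tray, either way round below 0.12 rad and linear speed of each of done, fresh below 0.02 m/s); the robot touches nothing.
It fails at once if a lower bottle is shifted by more than 15 mm (distance of any of lower_left, lower_right from where it was at the start of the episode above 0.015 m).
It fails at once if a bottle falls (faster than 0.5 m/s while not held) ((linear speed of done above 0.5 m/s and contact force between the fingers and done below 0.1 N) or (linear speed of fresh above 0.5 m/s and contact force between the fingers and fresh below 0.1 N)).
It fails at once if another thing is shifted by more than 30 mm (distance of any of dropper, blue_marker, wash_jar, timer, petri, tape, squeeze from where it was at the start of the episode above 0.03 m).
It fails at once if an upright bystander is tipped (angle between any of wash_jar, timer, petri, tape, squeeze's own z axis and vertical above 0.5 rad).
It also fails if it takes over 72 s, if anything falls off the work surface, if the arm or the gripper's body presses on something with over 40 N, if the wrist force passes 120 N, or if a joint passes its speed limit or range.

## Working session

There is one attempt and no reset: what is moved stays moved. The work goes in short steps, Python scripts to look and compute and a tool call to move; the robot and the scene stay as the last step left them, time stands still between calls to the robot, and variables do not carry over. Pictures are saved under pics/ and viewed, about 8 in all and at most 12, crops included, and the job is handed in when it is done.

Besides the shell and the picture viewer there is one more tool, called after "Emit:" by a JSON object that holds its "fn" and its "kwargs", one argument or row to a line. servo_tool: Moves the arm, as the interface text tells. Its arguments: {"type":"object","properties":{"slide":{"type":"array"},"roll":{"type":"array"},"fingers":{"type":"number"},"squeeze":{"type":"number"}},"required":["slide","roll"]}

```bash
mkdir -p pics
cat > h.py <<'E'
from cell import *
import numpy as np, cv2
def save(cam,name,crop=None,s=1):
    im=read_camera(cam)
    if crop: im=im[crop[1]:crop[3],crop[0]:crop[2]]
    im=cv2.resize(im,None,fx=s,fy=s)
    cv2.imwrite('pics/'+name,im[:,:,::-1])
def ray(cam,px):
    c=get_calibration(cam);K=np.array(c['camera_matrix']);T=np.array(c['world_from_camera'])
    d=np.linalg.inv(K)@[px[0],px[1],1]; d=T[:3,:3]@[d[0],-d[1],-d[2]]
    return T[:3,3],d
def at(cam,px,z):
    o,d=ray(cam,px); return o+d*(z-o[2])/d[2]
def tri(pxs):
    A=np.zeros((3,3));b=np.zeros(3);L=[]
    for cam,p in pxs:
        o,d=ray(cam,p);d=d/np.linalg.norm(d);P=np.eye(3)-np.outer(d,d);A+=P;b+=P@o;L.append((P,o))
    x=np.linalg.solve(A,b); return x,[np.linalg.norm(P@(x-o)) for P,o in L]
def proj(cam,X):
    c=get_calibration(cam);K=np.array(c['camera_matrix']);T=np.array(c['world_from_camera'])
    p=T[:3,:3].T@(np.array(X)-T[:3,3]); p=K@[p[0],-p[1],-p[2]]; return p[:2]/p[2]
E
python3 - <<'E'
from h import *
np.set_printoptions(precision=3,suppress=True)
save('scene','s0.png');save('top','t0.png')
for c in('scene','top'):
    print(c,np.array(get_calibration(c)['world_from_camera'])[:3,3])
    for n in['rocker','clamp_grip','clamp_hinge','saddle','done','done_mid','fresh','fresh_mid','lower_left','lower_right','tray','lane_left','lane_middle','lane_right','dropper','clamp_foot']:
        r=spot_point(c,n)
        print(n,[(np.round(x['centre'],1).tolist(),round(x['confidence'],2)) for x in r[:2]])
print(state()['time_s'],state()['tool_rot'])
E
```

```text
scene [0.564 1.583 0.839]
rocker [([273.7, 240.6], 0.77)]
clamp_grip [([256.0, 170.8], 0.58)]
clamp_hinge [([255.7, 199.3], 0.8), ([250.6, 277.6], 0.31)]
saddle [([290.3, 213.4], 0.58), ([269.6, 226.0], 0.21)]
done [([272.9, 213.8], 0.8)]
done_mid [([290.8, 214.0], 0.78)]
fresh [([246.7, 289.2], 0.59), ([228.2, 211.0], 0.32)]
fresh_mid [([324.1, 277.4], 0.71), ([272.5, 290.0], 0.62)]
lower_left [([271.4, 224.2], 0.64), ([288.3, 215.4], 0.55)]
lower_right []
tray [([266.6, 286.1], 0.66), ([272.4, 227.3], 0.61)]
lane_left [([272.3, 297.0], 0.87)]
lane_middle [([268.4, 281.3], 0.91)]
lane_right [([273.7, 271.1], 0.68), ([268.9, 296.5], 0.27)]
dropper [([249.7, 279.5], 0.65), ([269.5, 289.6], 0.38)]
clamp_foot [([289.2, 208.0], 0.39)]
top [0.463 0.029 1.465]
rocker [([251.9, 213.0], 0.56), ([342.3, 240.0], 0.23)]
clamp_grip [([261.0, 215.4], 0.5), ([259.1, 192.9], 0.46)]
clamp_hinge [([259.7, 187.5], 0.55), ([257.9, 188.4], 0.5)]
saddle [([253.0, 230.3], 0.88)]
done [([253.6, 213.0], 0.81), ([263.9, 212.9], 0.26)]
done_mid [([246.3, 228.5], 0.89)]
fresh [([143.8, 186.3], 0.65)]
fresh_mid [([144.6, 206.7], 0.85)]
lower_left [([246.4, 210.0], 0.73), ([141.5, 207.5], 0.73)]
lower_right [([260.7, 213.8], 0.88)]
tray [([165.6, 206.8], 0.67), ([377.9, 249.5], 0.6)]
lane_left [([247.3, 210.2], 0.74), ([145.8, 205.3], 0.69)]
lane_middle []
lane_right [([184.6, 208.2], 0.59), ([178.2, 266.4], 0.58)]
dropper [([169.2, 188.8], 0.48), ([165.7, 206.9], 0.46)]
clamp_foot [([250.4, 234.1], 0.54)]
1.7 [ 0.216  1.56  -0.216]
```

```bash
python3 -c "
import cv2,numpy as np
a=cv2.imread('pics/s0.png');b=cv2.imread('pics/t0.png');cv2.imwrite('pics/st0.png',cv2.resize(np.vstack([a,b]),None,fx=.78,fy=.78))"
```

```text
(no output)
```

View pics/st0.png

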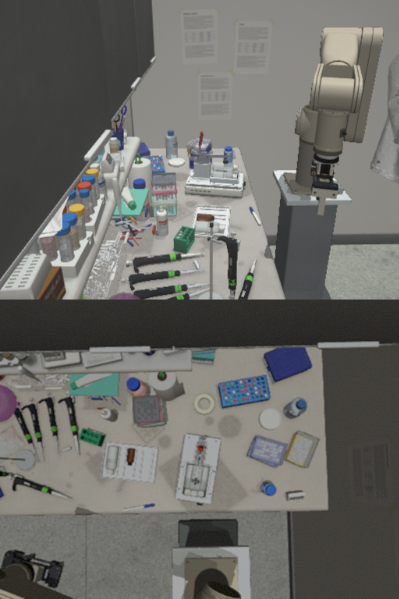

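The combined picture shows the mixer near top-camera (253,213), its red clamp handle at the far end, and the tray at about (165,207) with the amber bottle in its middle lane. I'll crop it larger and use edges.

Run:
```python
from h import *
np.set_printoptions(precision=3,suppress=True)
a=cv2.imread('pics/t0.png')[155:265,110:300];b=cv2.imread('pics/s0.png')[150:310,215:345]
cv2.imwrite('pics/c0.png',np.vstack([cv2.resize(a,(622,360),interpolation=2),cv2.resize(b[:, :],(195*2,240),interpolation=2) if 0 else cv2.copyMakeBorder(cv2.resize(b[40:,:],(260,240),interpolation=2),0,0,0,362,0)]))
for n,px,z in [('done_mid',(246.3,228.5),.122),('saddle',(253,230.3),.122),('done',(253.6,213),.122),('fresh',(143.8,186.3),.025),('fresh_mid',(144.6,206.7),.025),('hinge',(259.7,187.5),.178),('tray',(165.6,206.8),0),('rocker',(251.9,213),0),('lr',(184.6,208.2),.003)]:
    print(n,at('top',px,z))
for n in['rocker','tray','fresh','done','dropper']:
    for m in masks_of('top',n)[:2]:
        ys,xs=np.nonzero(m['pixels']);r=cv2.minAreaRect(np.c_[xs,ys].astype(np.float32))
        z={'rocker':.06,'tray':.012,'fresh':.035,'done':.13,'dropper':.02}[n]
        print(n,m['confidence'],at('top',m['centre'],z),np.array([at('top',p,z)[:2] for p in cv2.boxPoints(r)]).tolist())
print('grip',tri([('top',(261,215.4)),('scene',(256,170.8))]),tri([('top',(259.1,192.9)),('scene',(256,170.8))]),'hinge',tri([('top',(259.7,187.5)),('scene',(255.7,199.3))]),'done_mid',tri([('top',(246.3,228.5)),('scene',(290.8,214))]),tri([('top',(253,230.3)),('scene',(290.3,213.4))]))
```

```text
done_mid [0.438 0.067 0.122]
saddle [0.432 0.047 0.122]
done [0.483 0.044 0.122]
fresh [0.577 0.399 0.025]
fresh_mid [0.511 0.396 0.025]
hinge [0.556 0.025 0.178]
tray [0.51  0.334 0.   ]
rocker [0.485 0.051 0.   ]
lr [0.505 0.271 0.003]
rocker 0.8 [0.502 0.047 0.06 ] [[0.3469110167526315, 0.14558733644902958], [0.6200849231295769, 0.09684642802476173], [0.5924859308218047, -0.053422709136632766], [0.32028725569789546, -0.0029140097730712133]]
rocker 0.48 [0.515 0.394 0.06 ] [[0.4610316915214192, 0.42233065156513394], [0.5752520166933673, 0.4067307857617558], [0.5686418462015118, 0.363882376696806], [0.45452527769557843, 0.37969878944627167]]
tray 0.69 [0.507 0.042 0.012] [[0.3419592315044032, 0.14950084006754777], [0.6243058632360116, 0.10318007058686601], [0.5978313881231236, -0.053175681026829784], [0.31644303383949507, -0.004997985784768878]]
tray 0.67 [0.497 0.312 0.012] [[0.4473502215898744, 0.455102676649945], [0.6002141538389509, 0.43410298737955133], [0.5649567715434118, 0.20823466598629278], [0.41280421347923585, 0.2307053401330809]]
fresh 0.79 [0.515 0.404 0.035] [[0.46130
[... 811 characters left out ...]
 ] [[0.6078317460707432, 0.04539274899197784], [0.607302979442463, 0.016260783899316636], [0.5457093756159896, 0.0173863091916375], [0.546223173663977, 0.04643637256956047]]
grip (array([0.511, 0.023, 0.28 ]), [np.float64(0.03666774205518688), np.float64(0.036667742055187115)]) (array([0.541, 0.027, 0.282]), [np.float64(0.006960512350373669), np.float64(0.0069605123503739584)]) hinge (array([0.553, 0.025, 0.17 ]), [np.float64(0.0032863113187136706), np.float64(0.0032863113187135687)]) done_mid (array([0.43 , 0.067, 0.128]), [np.float64(0.007832627208471476), np.float64(0.007832627208471608)]) (array([0.427, 0.047, 0.121]), [np.float64(0.004899389031237563), np.float64(0.004899389031237501)])
```

View pics/c0.png

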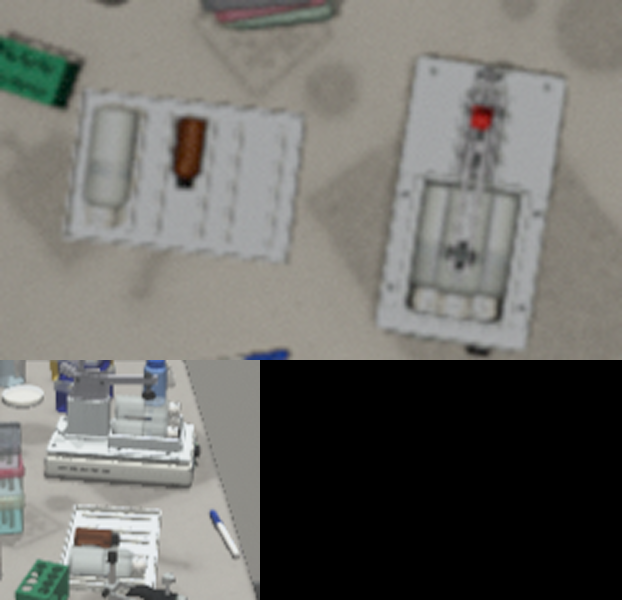

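The crop shows the red grip near top-camera (257,191), the foot's cross at (250,232), fresh in the tray's left lane, dropper in the middle lane and an empty right lane. All caps point toward the robot. The geometry agrees with the given sizes.

```bash
cat >> h.py <<'E'
from scipy.spatial.transform import Rotation as Rn
np.set_printoptions(precision=4,suppress=True)
M=np.array([.470,.0465]);MY=-.18; TR=np.array([.5064,.3317]);TY=-.15
def m2w(x,y=0,c=M,a=MY): return c+np.array([[np.cos(a),-np.sin(a)],[np.sin(a),np.cos(a)]])@[x,y]
def w2m(p,c=M,a=MY): return np.array([[np.cos(a),np.sin(a)],[-np.sin(a),np.cos(a)]])@(np.array(p)[:2]-c)
def go(p,yaw):
    "roll (deg) first, then slide (mm) in the rolled tool axes; yaw = frame yaw with jaws along its y"
    s=state();R=Rn.from_rotvec(s['tool_rot']).as_matrix()
    j=R[:,1];cur=np.arctan2(j[1],j[0]);tgt=yaw+np.pi/2
    d=(tgt-cur+np.pi/2)%np.pi-np.pi/2
    roll=-np.degrees(d); R2=R@Rn.from_rotvec([np.radians(roll),0,0]).as_matrix()
    print('t',s['time_s'],'pos',np.array(s['position']),'toolx',R[:,0],'q6',s['qpos'][5],'ROLL',round(roll,2),'SLIDE',1000*R2.T@(np.array(p)-s['position']))
    print('tool y,z in world after',R2[:,1],R2[:,2])
E
python3 - <<'E'
from h import *
im=read_camera('top');hsv=cv2.cvtColor(im,cv2.COLOR_RGB2HSV)
m=((hsv[...,0]<8)|(hsv[...,0]>172))&(hsv[...,1]>150)&(hsv[...,2]>80);m[:, :235]=0;m[:,280:]=0;m[:170]=0;m[215:]=0
ys,xs=np.nonzero(m);print(len(xs),xs.mean(),ys.mean(),xs.min(),xs.max(),ys.min(),ys.max())
c=(xs.mean(),ys.mean());
for z in(.28,.29):print(at('top',c,z),w2m(at('top',c,z)))
im=read_camera('scene');hsv=cv2.cvtColor(im,cv2.COLOR_RGB2HSV)
m=((hsv[...,0]<8)|(hsv[...,0]>172))&(hsv[...,1]>150)&(hsv[...,2]>80);m[:, :235]=0;m[:,280:]=0;m[:155]=0;m[205:]=0
ys,xs=np.nonzero(m);c2=(xs.mean(),ys.mean());print(c2,len(xs),ys.min(),ys.max());print(tri([('top',c),('scene',c2)]))
print('foot',at('top',(250.2,232.6),.16),w2m(at('top',(250.2,232.6),.16)))
print('pred grip',m2w(66),'done mid mixer',w2m([.4289,.0549]),'hinge',m2w(80))
g=m2w(66);go([g[0],g[1],.34],MY)
E
```

```text
29 256.3103448275862 190.89655172413794 254 259 188 194
[0.5394 0.0345 0.28  ] [0.0704 0.0006]
[0.5387 0.0344 0.29  ] [0.0698 0.0004]
(np.float64(257.25), np.float64(175.5)) 8 169 185
(array([0.5418, 0.0345, 0.2667]), [np.float64(0.0016040838352551013), np.float64(0.00160408383525523)])
foot [0.4262 0.0548 0.16  ] [-0.0445  0.0003]
pred grip [ 65.4037 -11.7695] done mid mixer [-0.0419  0.0009] hinge [ 79.1775 -14.2759]
t 2.05 pos [0.1628 0.5775 0.2186] toolx [ 0. -0. -1.] q6 -0.0853940693749797 ROLL -5.43 SLIDE [ -120.0397  -467.4088 66397.3021]
tool y,z in world after [ 0.179   0.9838 -0.    ] [ 0.9838 -0.179   0.    ]
```

Emit:
{"fn": "servo_tool", "kwargs": {
  "slide": [
    [-40,0,0],
    [-40,0,0],
    [-40,0,0],
    [0,-28,28],
    [0,-28,28],
    [0,-28,28],
    [0,-28,28],
    [0,-28,28],
    [0,-28,28],
    [0,-28,28],
    [0,-28,28],
    [0,-28,28],
    [0,-28,28],
    [0,-28,28],
    [0,-28,28],
    [0,-28,28],
    [0,-28,28],
    [0,-28,28],
    [0,-28,28],
    [0,0,0]
  ],
  "roll": [-5.4,0,0,0,0,0,0,0,0,0,0,0,0,0,0,0,0,0,0,0],
  "fingers": 50,
  "squeeze": 20
}}

```text
time_s: 3.72
position: [0.5254, 0.0506, 0.3376]
tool_rot: [0.144, 1.566, -0.148]
force: [0.7, 1.2, -0.1]
width: 0.0503
```

Run:
```python
from h import *
save('wrist','w1.png',s=1.2)
for n in['clamp_grip','clamp_hinge','done_mid','saddle','clamp_foot']:
    print(n,[(x['centre'],at('wrist',x['centre'],z)[:2],w2m(at('wrist',x['centre'],z)),round(x['confidence'],2)) for x in spot_point('wrist',n)[:2] for z in [{'clamp_grip':.272,'clamp_hinge':.178,'clamp_foot':.145}.get(n,.122)]])
for n,mp,z in [('grip',(.066,0),.272),('saddle',(-.042,0),.122)]: print(n,proj('wrist',[*m2w(*mp),z]))
g=m2w(.066);go([g[0],g[1],.253],MY)
```

```text
clamp_grip [([229.0, 228.6], array([0.5397, 0.0364]), array([0.0704, 0.0025]), 0.86), ([238.7, 130.8], array([0.4692, 0.0577]), array([-0.0028,  0.0109]), 0.43)]
clamp_hinge [([237.5, 208.2], array([0.5571, 0.0372]), array([0.0874, 0.0065]), 0.9)]
done_mid [([237.6, 78.2], array([0.4287, 0.061 ]), array([-0.0433,  0.0069]), 0.7)]
saddle [([237.2, 77.1], array([0.4274, 0.0611]), array([-0.0445,  0.0068]), 0.88), ([255.9, 130.1], array([0.4875, 0.0712]), array([0.0127, 0.0275]), 0.61)]
clamp_foot [([237.7, 75.7], array([0.4272, 0.0627]), array([-0.045 ,  0.0083]), 0.61)]
grip [222.3987 223.9664]
saddle [230.9189  79.5066]
t 4.0167 pos [0.5226 0.0575 0.339 ] toolx [ 0.0005  0.0003 -1.    ] q6 -1.3799966541720545 ROLL 0.06 SLIDE [ 85.9638 -20.2893  16.1606]
tool y,z in world after [0.179  0.9838 0.0004] [ 0.9838 -0.179   0.0004]
```

View pics/w1.png

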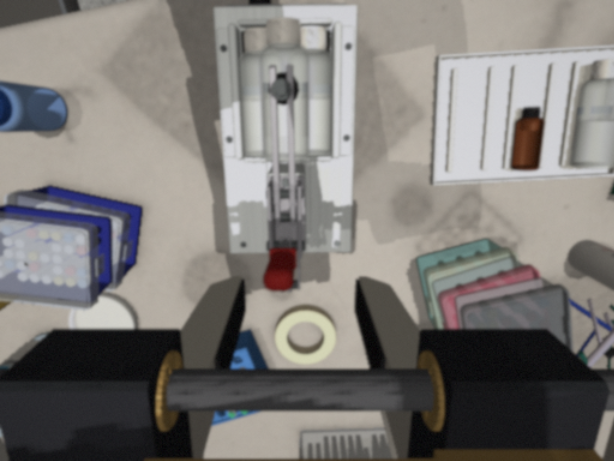

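The wrist picture shows the grip at (233,225), the foot at (238,75), and the tray's right lanes free. The arm was still settling when it was taken, so I'll re-measure at rest.

```bash
cat > m.py <<'E'
from h import *
import sys
Z={'clamp_grip':.272,'clamp_hinge':.178,'clamp_foot':.145,'fresh_mid':.025,'tray':0,'lane_right':.003,'lane_left':.003,'rocker':0}
def meas(names,c=M,a=MY):
    read_camera('wrist')
    for n in names:
        for x in spot_point('wrist',n)[:2]:
            p=at('wrist',x['centre'],Z.get(n,.122)); print(n,np.round(x['centre']),p,w2m(p,c,a),round(x['confidence'],2))
E
python3 - <<'E'
from m import *
meas(['clamp_grip','clamp_hinge','saddle','done_mid','clamp_foot'])
for n in ['rocker','done']:
  for m in masks_of('wrist',n)[:1]:
    ys,xs=np.nonzero(m['pixels']);r=cv2.minAreaRect(np.c_[xs,ys].astype(np.float32));z={'rocker':.06,'done':.135}[n]
    B=np.array([at('wrist',p,z)[:2] for p in cv2.boxPoints(r)]);print(n,B,B.mean(0),w2m(B.mean(0)))
g=m2w(.066);go([g[0],g[1],.253],MY)
E
```

```text
clamp_grip [224. 232.] [0.5421 0.0345 0.272 ] [0.0731 0.0011] 0.91
clamp_hinge [233. 210.] [0.5581 0.0336 0.178 ] [0.0889 0.0031] 0.62
saddle [234.  81.] [0.4312 0.0565 0.122 ] [-0.0399  0.0029] 0.72
saddle [36. 91.] [ 0.4019 -0.1609  0.122 ] [-0.0299 -0.2163] 0.24
done_mid [232.  85.] [0.4348 0.0531 0.122 ] [-0.0358  0.0002] 0.65
clamp_foot [231.  79.] [0.4295 0.0547 0.145 ] [-0.0413  0.0008] 0.71
clamp_foot [486. 141.] [0.5415 0.3135 0.145 ] [0.0226 0.2755] 0.32
rocker [[0.4177 0.1993]
 [0.4459 0.398 ]
 [0.5845 0.4103]
 [0.5544 0.1926]] [0.5006 0.3   ] [-0.0153  0.2549]
done [[0.3689 0.0434]
 [0.3767 0.086 ]
 [0.4929 0.065 ]
 [0.4844 0.0181]] [0.4307 0.0531] [-0.0398 -0.0005]
t 4.4167 pos [0.5229 0.0566 0.3387] toolx [ 0.0001 -0.     -1.    ] q6 -1.3803960110957878 ROLL -0.0 SLIDE [ 85.731  -19.4506  15.7108]
tool y,z in world after [0.179  0.9838 0.    ] [ 0.9838 -0.179   0.0001]
```

Emit:
{"fn": "servo_tool", "kwargs": {
  "slide": [
    [0,-9.5,10],
    [0,-9,9],
    [0,0,0],
    [29,0,0],
    [29,0,0],
    [28,0,0],
    [0,0,0],
    [0,0,0]
  ],
  "roll": [0,0,0,0,0,0,0,0]
}}

```text
time_s: 5.08
position: [0.5373, 0.0343, 0.2512]
tool_rot: [0.142, 1.57, -0.143]
force: [0.5, 0.2, 0.1]
width: 0.0499
```

Emit:
{"fn": "servo_tool", "kwargs": {
  "slide": [
    [0,0,0],
    [0,0,0],
    [0,0,0],
    [0,0,0],
    [0,0,0],
    [0,0,0]
  ],
  "roll": [0,0,0,0,0,0],
  "fingers": 5,
  "squeeze": 20
}}

```text
time_s: 5.58
position: [0.5388, 0.0343, 0.2536]
tool_rot: [0.141, 1.565, -0.142]
force: [-0.8, -0.1, 2.7]
width: 0.0176
```

Emit:
{"fn": "servo_tool", "kwargs": {
  "slide": [
    [-1,0,9.5],
    [0,0,9.5],
    [1,0,9.5],
    [1.9,0,9.3],
    [2.8,0,9.1],
    [3.7,0,8.7],
    [4.6,0,8.3],
    [5.4,0,7.8],
    [6.1,0,7.3],
    [6.8,0,6.6]
  ],
  "roll": [0,0,0,0,0,0,0,0,0,0]
}}

```text
time_s: 6.42
position: [0.6251, 0.0192, 0.2235]
tool_rot: [0.142, 1.561, -0.141]
force: [4.6, -0.6, 8.1]
width: 0.0181
```

Emit:
{"fn": "servo_tool", "kwargs": {
  "slide": [
    [7.4,0,5.9],
    [8,0,5.1],
    [8.5,0,4.3],
    [8.9,0,3.4],
    [9.2,0,2.5],
    [9.4,0,1.6],
    [9.5,0,0.7],
    [9.5,0,-0.3],
    [9.4,0,-1.2],
    [2,0,-0.5],
    [0,0,0],
    [0,0,0]
  ],
  "roll": [0,0,0,0,0,0,0,0,0,0,0,0]
}}

```text
time_s: 7.42
position: [0.647, 0.0154, 0.1406]
tool_rot: [0.142, 1.559, -0.141]
force: [13.0, 0.7, -2.2]
width: 0.0174
```

Emit:
{"fn": "servo_tool", "kwargs": {
  "slide": [
    [0,0,0],
    [0,0,0],
    [0,0,0],
    [-30,0,0],
    [-40,0,0],
    [-40,0,0],
    [-40,0,0],
    [-40,0,0],
    [0,0,-20],
    [0,0,-20],
    [0,0,-20],
    [0,0,-20],
    [0,0,-20],
    [0,0,-20],
    [0,0,-20],
    [0,0,-20],
    [0,0,-20],
    [0,0,0],
    [0,0,0],
    [0,0,0]
  ],
  "roll": [0,0,0,0,0,0,0,0,0,0,0,0,0,0,0,0,0,0,0,0],
  "fingers": 60
}}

```text
time_s: 9.08
position: [0.467, 0.0478, 0.3296]
tool_rot: [0.142, 1.566, -0.142]
force: [-0.2, -0.1, -0.6]
width: 0.0596
```

Run:
```python
from m import *
save('wrist','w2.png',s=1.2)
meas(['done_mid','saddle','clamp_foot','clamp_grip'])
for n in ['done']:
  for m in masks_of('wrist',n)[:1]:
    ys,xs=np.nonzero(m['pixels']);r=cv2.minAreaRect(np.c_[xs,ys].astype(np.float32));z=.13
    B=np.array([at('wrist',p,z)[:2] for p in cv2.boxPoints(r)]);print(n,m['confidence'],B,w2m(B.mean(0)),r)
go([*m2w(-.042),.112],MY)
```

```text
done_mid [248. 132.] [0.4307 0.0531 0.122 ] [-0.0398 -0.0005] 0.7
done_mid [443. 139.] [0.4782 0.2663 0.122 ] [-0.0313  0.2177] 0.2
clamp_foot [249. 231.] [0.5389 0.0338 0.145 ] [ 0.07   -0.0002] 0.65
done 0.58 [[0.3676 0.0433]
 [0.3751 0.0841]
 [0.4944 0.0642]
 [0.4861 0.0192]] [-0.0397 -0.0009] ((248.0, 130.0), (112.0, 40.0), 90.0)
t 9.4333 pos [0.467  0.0477 0.3293] toolx [-0.0006 -0.     -1.    ] q6 -1.3975208204928833 ROLL -0.04 SLIDE [217.291   -0.6092 -38.6793]
tool y,z in world after [ 0.179   0.9838 -0.0001] [ 0.9838 -0.179  -0.0006]
```

View pics/w2.png

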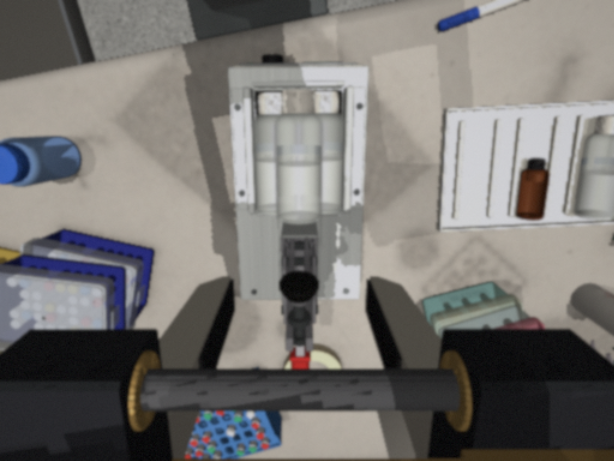

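Clamp is back: the foot at (298,285) sits well clear of the bottle, which spans (275–323, 115–220). I'll grasp done at its middle.

Emit:
{"fn": "servo_tool", "kwargs": {
  "slide": [
    [0,-1,-20],
    [0,0,-19],
    [30,0,0],
    [36,0,0],
    [36,0,0],
    [36,0,0],
    [30,0,0],
    [24,0,0],
    [12,0,0],
    [8,0,0],
    [4,0,0],
    [0,0,0],
    [0,0,0],
    [0,0,0]
  ],
  "roll": [0,0,0,0,0,0,0,0,0,0,0,0,0,0],
  "fingers": 60
}}

```text
time_s: 10.6
position: [0.4294, 0.0538, 0.1152]
tool_rot: [0.142, 1.564, -0.142]
force: [0.0, -0.2, -0.4]
width: 0.0597
```

Emit:
{"fn": "servo_tool", "kwargs": {
  "slide": [
    [0,0,0],
    [0,0,0],
    [0,0,0],
    [0,0,0],
    [0,0,0]
  ],
  "roll": [0,0,0,0,0],
  "fingers": 35,
  "squeeze": 15
}}

```text
time_s: 11.02
position: [0.4285, 0.0536, 0.1141]
tool_rot: [0.141, 1.565, -0.142]
force: [0.1, -2.5, 4.0]
width: 0.0439
```

Emit:
{"fn": "servo_tool", "kwargs": {
  "slide": [
    [-3,0,0],
    [-8,0,0],
    [-15,0,0],
    [-25,0,0],
    [-35,0,0],
    [-20,0,0],
    [0,0,0],
    [0,0,0],
    [0,0,0]
  ],
  "roll": [0,0,0,0,0,0,0,0,0]
}}

```text
time_s: 11.77
position: [0.4277, 0.0539, 0.2186]
tool_rot: [0.142, 1.567, -0.142]
force: [0.0, 0.6, -1.3]
width: 0.0439
```

Run:
```python
from m import *
meas(['lane_right','lane_left','lane_middle','fresh_mid'],TR,TY)
for cam in('top','wrist'):
  read_camera(cam)
  for m in masks_of(cam,'tray')[:2]:
    ys,xs=np.nonzero(m['pixels']);r=cv2.minAreaRect(np.c_[xs,ys].astype(np.float32))
    B=np.array([at(cam,p,.013)[:2] for p in cv2.boxPoints(r)]);print(cam,m['confidence'],B.tolist(),B.mean(0))
L=m2w(0,-.07,TR,TY);print(L);go([*L,.02],TY)
```

```text
lane_right [431. 189.] [0.4967 0.2611 0.003 ] [ 0.001  -0.0712] 0.71
fresh_mid [486. 184.] [0.4942 0.3112 0.025 ] [-0.009  -0.0221] 0.62
top 0.85 [[0.4456822238112661, 0.452244763061515], [0.5955367994814978, 0.4348596483756402], [0.565017052328846, 0.20837448163579822], [0.41579807336459695, 0.22722568318947187]] [0.5055 0.3307]
top 0.25 [[0.37291808074800603, -0.31211034164271356], [0.3780516214788954, -0.38941440872956873], [0.3411070346997097, -0.39112774009106993], [0.33597183444346806, -0.3139572784335887]] [ 0.357  -0.3517]
wrist 0.79 [[0.4093005345641237, 0.21459332365348593], [0.43328797884881426, 0.3455819692531162], [0.5927590890280073, 0.35255959183395247], [0.5658682315242499, 0.20535894768409602]] [0.5003 0.2795]
[0.4959 0.2625]
t 12.2167 pos [0.428  0.0538 0.2192] toolx [-0.0006  0.     -1.    ] q6 -1.3841213135363566 ROLL -1.75 SLIDE [199.1333 216.4683  36.125 ]
tool y,z in world after [ 0.1494  0.9888 -0.0001] [ 0.9888 -0.1494 -0.0006]
```

Emit:
{"fn": "servo_tool", "kwargs": {
  "slide": [
    [0,0,0],
    [0,12,2],
    [0,24,4],
    [0,24,4],
    [0,24,4],
    [0,24,4],
    [0,24,4],
    [0,24,4],
    [0,24,4],
    [0,24,3],
    [0,12,2],
    [30,0,0],
    [36,0,0],
    [36,0,0],
    [30,0,0],
    [24,0,0],
    [18,0,0],
    [10,0,0],
    [6,0,0],
    [0,0,0]
  ],
  "roll": [-1.75,0,0,0,0,0,0,0,0,0,0,0,0,0,0,0,0,0,0,0]
}}

```text
time_s: 13.88
position: [0.4945, 0.2617, 0.0286]
tool_rot: [0.117, 1.569, -0.119]
force: [-0.2, 0.8, -0.8]
width: 0.0437
```

Emit:
{"fn": "servo_tool", "kwargs": {
  "slide": [
    [0,0,0],
    [0,0,0],
    [4,0,0],
    [3,0,0],
    [2,0,0],
    [1,0,0],
    [1,0,0],
    [0,0,0],
    [0,0,0]
  ],
  "roll": [0,0,0,0,0,0,0,0,0]
}}

```text
time_s: 14.63
position: [0.495, 0.2622, 0.0185]
tool_rot: [0.118, 1.568, -0.118]
force: [1.2, -0.6, -1.3]
width: 0.0439
```

Run:
```python
from m import *
L=m2w(0,-.07,TR,TY);go([*L,.0165],TY);print(state()['force'])
```

```text
t 14.6333 pos [0.495  0.2622 0.0185] toolx [-0.0002 -0.     -1.    ] q6 -1.025284459620426 ROLL 0.0 SLIDE [1.9659 0.4527 0.8877]
tool y,z in world after [ 0.1494  0.9888 -0.0001] [ 0.9888 -0.1494 -0.0001]
[ 1.2166 -0.5525 -1.3143]
```

Down the last 2 mm, then release and rise.

Emit:
{"fn": "servo_tool", "kwargs": {
  "slide": [
    [1,0,0],
    [1,0,0],
    [0,0,0],
    [0,0,0]
  ],
  "roll": [0,0,0,0]
}}

```text
time_s: 14.97
position: [0.4954, 0.2623, 0.0178]
tool_rot: [0.118, 1.567, -0.118]
force: [-4.7, -2.3, 9.0]
width: 0.044
```

Emit:
{"fn": "servo_tool", "kwargs": {
  "slide": [
    [0,0,0],
    [0,0,0],
    [0,0,0],
    [0,0,0],
    [-10,0,0],
    [-25,0,0],
    [-35,0,0],
    [-35,0,0],
    [-35,0,0],
    [-35,0,0],
    [-35,0,0],
    [0,0,0],
    [0,0,0],
    [0,0,0]
  ],
  "roll": [0,0,0,0,0,0,0,0,0,0,0,0,0,0],
  "fingers": 54
}}

```text
time_s: 16.13
position: [0.4949, 0.2621, 0.2266]
tool_rot: [0.118, 1.567, -0.118]
force: [0.1, -0.1, -1.4]
width: 0.0539
```

Run:
```python
from m import *
save('wrist','w3.png',s=1.2)
meas(['fresh_mid'],TR,TY); Z['done_mid']=.025; meas(['done_mid'],TR,TY)
for n in('fresh','done'):
  for m in masks_of('wrist',n)[:2]:
    ys,xs=np.nonzero(m['pixels']);r=cv2.minAreaRect(np.c_[xs,ys].astype(np.float32))
    B=np.array([at('wrist',p,.03)[:2] for p in cv2.boxPoints(r)]);print(n,m['confidence'],B.tolist(),B.mean(0),w2m(B.mean(0),TR,TY),r)
L=m2w(0,.07,TR,TY);print(L);go([*L,.0165],TY)
```

```text
fresh_mid [374. 167.] [0.5159 0.3994 0.025 ] [-0.0007  0.0684] 0.57
done_mid [252. 171.] [0.5006 0.2634 0.025 ] [ 0.0045 -0.0684] 0.7
fresh 0.87 [[0.5743797248540617, 0.36588527852587155], [0.45128980176277766, 0.3868125658999131], [0.4632658322437031, 0.4323568634451004], [0.5881169074535212, 0.4160496229725757]] [0.5193 0.4003] [0.0025 0.0697] ((376.09149169921875, 167.17681884765625), (43.95175552368164, 110.76283264160156), 6.34019136428833)
[0.5169 0.4009]
t 16.4833 pos [0.4946 0.2619 0.2254] toolx [-0.0018 -0.0008 -1.    ] q6 -1.0252487721453771 ROLL -0.0 SLIDE [208.763  140.951    1.6301]
tool y,z in world after [ 0.1494  0.9888 -0.001 ] [ 0.9888 -0.1494 -0.0017]
```

View pics/w3.png

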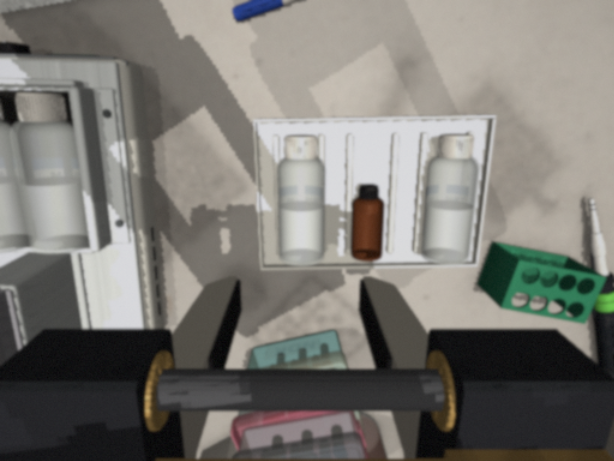

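Done lies straight in its lane at (302,198), and the dropper at (367,222) is undisturbed. Fresh lies at (450,197). On to fresh.

Emit:
{"fn": "servo_tool", "kwargs": {
  "slide": [
    [0,12,2],
    [0,24,0],
    [0,24,0],
    [0,24,0],
    [0,24,0],
    [0,20,0],
    [0,12,0],
    [0,0,0],
    [36,0,0],
    [36,0,0],
    [36,0,0],
    [36,0,0],
    [26,0,0],
    [18,0,0],
    [12,0,0],
    [6,0,0],
    [3,0,0],
    [0,0,0],
    [0,0,0],
    [0,0,0]
  ],
  "roll": [0,0,0,0,0,0,0,0,0,0,0,0,0,0,0,0,0,0,0,0],
  "fingers": 60
}}

```text
time_s: 18.15
position: [0.5191, 0.401, 0.0194]
tool_rot: [0.119, 1.565, -0.116]
force: [0.9, -0.5, -0.8]
width: 0.0595
```

Emit:
{"fn": "servo_tool", "kwargs": {
  "slide": [
    [0,0,0],
    [0,0,0],
    [0,0,0],
    [0,0,0],
    [0,0,0],
    [0,0,0]
  ],
  "roll": [0,0,0,0,0,0],
  "fingers": 35,
  "squeeze": 15
}}

```text
time_s: 18.65
position: [0.5183, 0.4006, 0.0181]
tool_rot: [0.118, 1.567, -0.117]
force: [0.6, 0.5, 4.2]
width: 0.044
```

Emit:
{"fn": "servo_tool", "kwargs": {
  "slide": [
    [-3,0,0],
    [-8,0,0],
    [-15,0,0],
    [-30,0,0],
    [-36,0,0],
    [-36,0,0],
    [-36,0,0],
    [-26,0,0],
    [-13,0,0],
    [0,0,0],
    [0,0,0],
    [0,0,0]
  ],
  "roll": [0,0,0,0,0,0,0,0,0,0,0,0]
}}

```text
time_s: 19.65
position: [0.5169, 0.3996, 0.2178]
tool_rot: [0.116, 1.571, -0.12]
force: [-0.3, 0.7, -1.2]
width: 0.044
```

Run:
```python
from m import *
go([*m2w(-.0415,-.0005),.1135],MY)
```

```text
t 19.65 pos [0.5169 0.3996 0.2178] toolx [-0.0031 -0.0021 -1.    ] q6 -0.8411170409059019 ROLL 1.72 SLIDE [ 105.3497 -356.0367  -24.1835]
tool y,z in world after [ 0.179   0.9838 -0.0026] [ 0.9838 -0.179  -0.0027]
```

Emit:
{"fn": "servo_tool", "kwargs": {
  "slide": [
    [0,0,0],
    [0,-12,-8],
    [0,-24,-8],
    [0,-24,-8],
    [0,-24,0],
    [0,-24,0],
    [0,-24,0],
    [0,-24,0],
    [0,-24,0],
    [0,-24,0],
    [0,-24,0],
    [0,-24,0],
    [0,-24,0],
    [0,-24,0],
    [0,-24,0],
    [0,-20,0],
    [0,-12,0],
    [0,0,0],
    [0,0,0],
    [0,0,0]
  ],
  "roll": [1.72,0,0,0,0,0,0,0,0,0,0,0,0,0,0,0,0,0,0,0]
}}

```text
time_s: 21.32
position: [0.43, 0.0548, 0.2191]
tool_rot: [0.142, 1.569, -0.141]
force: [0.2, -0.1, -1.4]
width: 0.044
```

Run:
```python
from m import *
save('wrist','w4.png',s=1.2)
go([*m2w(-.0415,-.0005),.115],MY)
```

```text
t 21.3667 pos [0.4302 0.055  0.2194] toolx [-0.0019  0.0003 -1.    ] q6 -1.3826650036229242 ROLL 0.03 SLIDE [104.4488  -1.7657  -0.5768]
tool y,z in world after [ 0.179   0.9838 -0.    ] [ 0.9838 -0.179  -0.0019]
```

View pics/w4.png

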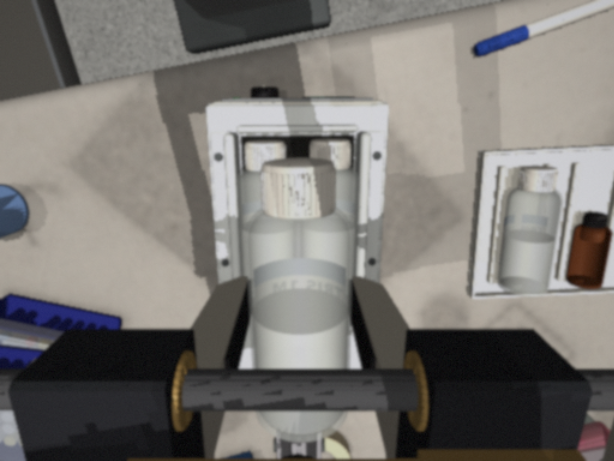

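The bottle is held straight, and its cap at (298,190) is centred between the two lower caps at 265 and 330. Lowering.

Emit:
{"fn": "servo_tool", "kwargs": {
  "slide": [
    [0,-1.5,0],
    [20,0,0],
    [26,0,0],
    [22,0,0],
    [14,0,0],
    [8,0,0],
    [5,0,0],
    [3,0,0],
    [2,0,0],
    [0,0,0],
    [0,0,0],
    [0,0,0]
  ],
  "roll": [0,0,0,0,0,0,0,0,0,0,0,0]
}}

```text
time_s: 22.37
position: [0.4309, 0.0529, 0.1214]
tool_rot: [0.141, 1.565, -0.141]
force: [0.4, -0.5, -1.6]
width: 0.0443
```

Emit:
{"fn": "servo_tool", "kwargs": {
  "slide": [
    [1,0,0],
    [1,0,0],
    [1,0,0],
    [1,0,0],
    [0,0,0],
    [0,0,0],
    [0,0,0]
  ],
  "roll": [0,0,0,0,0,0,0]
}}

```text
time_s: 22.95
position: [0.4303, 0.0529, 0.1165]
tool_rot: [0.141, 1.566, -0.141]
force: [0.1, -0.7, -1.3]
width: 0.0443
```

Emit:
{"fn": "servo_tool", "kwargs": {
  "slide": [
    [1,0,0],
    [0.5,0,0],
    [0,0,0],
    [0,0,0],
    [0,0,0]
  ],
  "roll": [0,0,0,0,0]
}}

```text
time_s: 23.37
position: [0.4303, 0.0529, 0.115]
tool_rot: [0.141, 1.566, -0.141]
force: [0.3, 0.6, -0.8]
width: 0.0436
```

Emit:
{"fn": "servo_tool", "kwargs": {
  "slide": [
    [0.7,0,0],
    [0.5,0,0],
    [0,0,0],
    [0,0,0]
  ],
  "roll": [0,0,0,0]
}}

```text
time_s: 23.7
position: [0.4306, 0.053, 0.1144]
tool_rot: [0.142, 1.566, -0.141]
force: [-3.1, 0.6, 5.4]
width: 0.0438
```

Contact made (5 N). Release and rise.

Emit:
{"fn": "servo_tool", "kwargs": {
  "slide": [
    [0,0,0],
    [0,0,0],
    [0,0,0],
    [0,0,0],
    [0,0,0],
    [-8,0,0],
    [-20,0,0],
    [-36,0,0],
    [-36,0,0],
    [-36,0,0],
    [-36,0,0],
    [-36,0,0],
    [-17,0,0],
    [0,0,0],
    [0,0,0],
    [0,0,0]
  ],
  "roll": [0,0,0,0,0,0,0,0,0,0,0,0,0,0,0,0],
  "fingers": 56
}}

```text
time_s: 25.03
position: [0.43, 0.0529, 0.3379]
tool_rot: [0.141, 1.567, -0.142]
force: [0.3, 0.0, 0.0]
width: 0.056
```

Run:
```python
from m import *
save('wrist','w5.png',s=1.2)
meas(['fresh_mid','saddle'])
for z in (.122,):
  for x in spot_point('wrist','fresh_mid')[:2]+spot_point('wrist','done_mid')[:2]: print(x['centre'],w2m(at('wrist',x['centre'],z)),x['confidence'])
go([*m2w(.180,.0005),.143],MY)
```

```text
fresh_mid [250. 164.] [0.4516 0.0498 0.025 ] [-0.0187 -0.0001] 0.69
saddle [482. 268.] [0.6188 0.3229 0.122 ] [0.0969 0.2986] 0.19
[250.3, 164.1] [-0.0387 -0.    ] 0.69
[396.6, 170.1] [-0.0315  0.1724] 0.73
[436.4, 164.4] [-0.0383  0.2182] 0.58
t 25.3333 pos [0.43   0.0529 0.3379] toolx [-0.0017 -0.     -1.    ] q6 -1.3868617469085631 ROLL -0.0 SLIDE [194.4993   1.4823 220.8627]
tool y,z in world after [ 0.179   0.9838 -0.0003] [ 0.9838 -0.179  -0.0017]
```

View pics/w5.png

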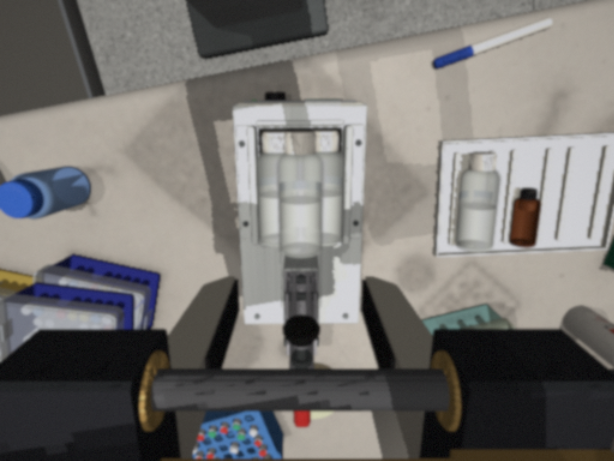

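Fresh lies straight in the gap at (301,200), at x_m −39 mm, y_m 0, the same as the finished bottle did. Now back to the handle.

Emit:
{"fn": "servo_tool", "kwargs": {
  "slide": [
    [0,1.5,12],
    [0,0,28],
    [0,0,30],
    [0,0,30],
    [0,0,30],
    [0,0,30],
    [0,0,30],
    [0,0,20],
    [0,0,11],
    [0,0,0],
    [36,0,0],
    [36,0,0],
    [36,0,0],
    [36,0,0],
    [26,0,0],
    [16,0,0],
    [9,0,0],
    [0,0,0],
    [0,0,0],
    [0,0,0]
  ],
  "roll": [0,0,0,0,0,0,0,0,0,0,0,0,0,0,0,0,0,0,0,0],
  "fingers": 50
}}

```text
time_s: 27.0
position: [0.6491, 0.0148, 0.1461]
tool_rot: [0.141, 1.563, -0.141]
force: [0.6, -0.7, -0.1]
width: 0.0499
```

Emit:
{"fn": "servo_tool", "kwargs": {
  "slide": [
    [0,0,0],
    [0,0,0],
    [0,0,0],
    [0,0,0],
    [0,0,0],
    [0,0,0]
  ],
  "roll": [0,0,0,0,0,0],
  "fingers": 5,
  "squeeze": 20
}}

```text
time_s: 27.5
position: [0.6482, 0.0152, 0.144]
tool_rot: [0.142, 1.566, -0.141]
force: [-0.4, -0.0, 1.1]
width: 0.018
```

Emit:
{"fn": "servo_tool", "kwargs": {
  "slide": [
    [-8,0,1],
    [-9.5,0,0.3],
    [-9.5,0,-0.7],
    [-9.4,0,-1.6],
    [-9.2,0,-2.5],
    [-8.9,0,-3.4],
    [-8.5,0,-4.3],
    [-8,0,-5.1],
    [-7.4,0,-5.9],
    [-6.8,0,-6.6],
    [0,0,0]
  ],
  "roll": [0,0,0,0,0,0,0,0,0,0,0]
}}

```text
time_s: 28.42
position: [0.6189, 0.0202, 0.2311]
tool_rot: [0.141, 1.565, -0.141]
force: [-0.3, 3.7, 2.4]
width: 0.0176
```

Emit:
{"fn": "servo_tool", "kwargs": {
  "slide": [
    [-6.1,0,-7.3],
    [-5.4,0,-7.8],
    [-4.6,0,-8.3],
    [-3.7,0,-8.7],
    [-2.8,0,-9.1],
    [-1.9,0,-9.3],
    [0,0,0],
    [0,0,0]
  ],
  "roll": [0,0,0,0,0,0,0,0]
}}

```text
time_s: 29.08
position: [0.5696, 0.0289, 0.2545]
tool_rot: [0.141, 1.565, -0.142]
force: [0.2, 1.8, 5.1]
width: 0.0177
```

Emit:
{"fn": "servo_tool", "kwargs": {
  "slide": [
    [-1,0,-8],
    [-0.5,0,-8],
    [0.5,0,-8],
    [1,0,-7],
    [0,0,-3],
    [0,0,0],
    [0,0,0]
  ],
  "roll": [0,0,0,0,0,0,0]
}}

```text
time_s: 29.67
position: [0.5368, 0.0347, 0.2544]
tool_rot: [0.141, 1.565, -0.142]
force: [0.1, 0.6, 7.2]
width: 0.0175
```

Emit:
{"fn": "servo_tool", "kwargs": {
  "slide": [
    [0,0,-2],
    [0,0,-2],
    [0,0,0],
    [0,0,0]
  ],
  "roll": [0,0,0,0]
}}

```text
time_s: 30.0
position: [0.5325, 0.0354, 0.2538]
tool_rot: [0.141, 1.566, -0.142]
force: [0.7, -1.3, 6.1]
width: 0.0174
```

Emit:
{"fn": "servo_tool", "kwargs": {
  "slide": [
    [0,0,-2],
    [0,0,-2],
    [0,0,0],
    [0,0,0]
  ],
  "roll": [0,0,0,0]
}}

```text
time_s: 30.33
position: [0.5282, 0.0362, 0.253]
tool_rot: [0.141, 1.567, -0.142]
force: [0.1, -2.6, 1.2]
width: 0.0174
```

Run:
```python
from m import *
s=state();print(s['position'],s['force'],s['torque'])
save('scene','s6.png',crop=(215,140,345,250),s=5)
```

```text
[0.5282 0.0362 0.253 ] [ 0.116  -2.6305  1.1715] [-0.3367 -0.1988 -0.0161]
```

View pics/s6.png

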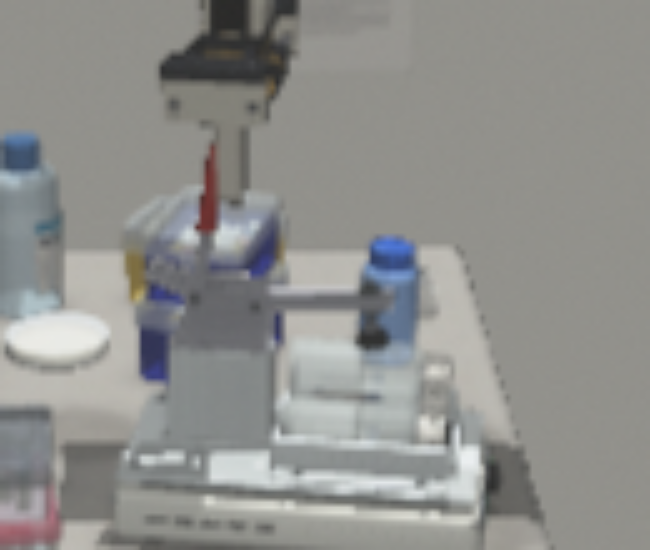

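The fingers slid forward on the grip (finger at x≈232, red grip at ≈208). The handle leans forward with the arm level and the foot at (373,335) on the bottle. I'll let go, rise and compare with the first picture.

Emit:
{"fn": "servo_tool", "kwargs": {
  "slide": [
    [0,0,0],
    [0,0,0],
    [0,0,0],
    [0,0,0],
    [-20,0,0],
    [-36,0,0],
    [-36,0,0],
    [-36,0,0],
    [0,0,0],
    [0,0,0],
    [0,0,0]
  ],
  "roll": [0,0,0,0,0,0,0,0,0,0,0],
  "fingers": 50
}}

```text
time_s: 31.3
position: [0.5287, 0.0366, 0.381]
tool_rot: [0.141, 1.566, -0.141]
force: [0.1, 0.5, -0.8]
width: 0.05
```

Run:
```python
from m import *
im=read_camera('scene');cv2.imwrite('pics/s7full.png',im[:,:,::-1])
cv2.imwrite('pics/t7full.png',read_camera('top')[:,:,::-1])
a=cv2.imread('pics/s0.png')[155:230,235:315];b=im[155:230,235:315,::-1]
cv2.imwrite('pics/s7.png',cv2.resize(np.hstack([a,b]),(800,375),interpolation=2))
for f in ('s0','s7full'):
    im=cv2.imread(f'pics/{f}.png')[155:200,235:280].astype(int);w=np.clip(im[...,2]-np.maximum(im[...,1],im[...,0])-25,0,None)
    for y in range(8,36,3):
        r=w[y:y+3].sum(0)
        if r.sum()>60: print(f,y+155,round((r*np.arange(45)).sum()/r.sum()+235,2),r.sum())
go([*m2w(.066),.253],MY)
```

```text
s0 169 258.39 577
s0 172 257.93 287
s0 175 257.3 281
s0 178 256.93 284
s0 181 256.31 246
s0 184 256.0 316
s7full 169 258.22 273
s7full 172 257.95 278
s7full 175 257.28 269
s7full 178 256.95 281
s7full 181 256.3 248
s7full 184 256.06 214
t 31.4 pos [0.5281 0.0365 0.3796] toolx [-0.003   0.0001 -1.    ] q6 -1.4185899202983665 ROLL -0.0 SLIDE [126.5739  -0.5643   7.4055]
tool y,z in world after [ 0.179   0.9838 -0.0004] [ 0.9838 -0.179  -0.003 ]
```

View pics/s7.png

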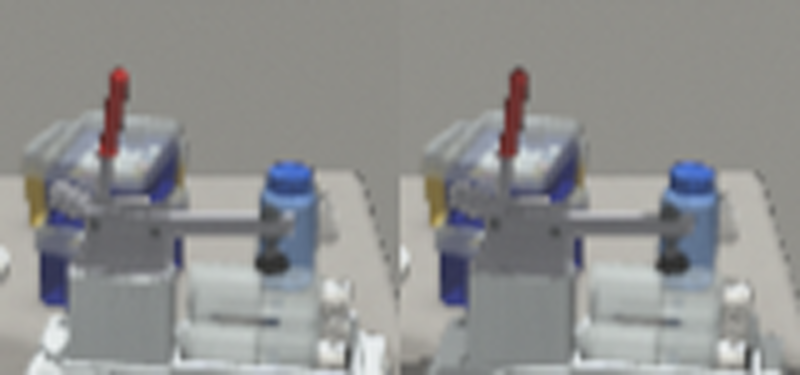

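Both halves match. The handle line agrees within 0.2 px (0.06 rad would be over 1 px), the arm is level and the foot is on the bottle. The robot is clear, so I'm handing in.

```bash
python3 -c "
from cell import *
print(state()['force'],sign_off())"
```

```text
the job is handed in; nothing more can be done
[ 0.0523621   0.62285797 -0.47310681] None
```

The job is done and handed in at about 31 s of the 72 s allowed; sign-off gives no verdict.

I swung the clamp fully back and laid the finished bottle in the tray's right lane. The fresh bottle went into the gap on the two lower bottles, and the clamp is locked on it again.

**Clamp:** The handle's line in the scene camera matches its locked position at the start to within 0.2 px. The arm is level and the foot sits on the fresh bottle. I could not measure the foot's pressing force; I inferred it from that match. The gripper slid forward on the grip during the final push, so I let go and checked by camera before handing in.

**Fresh bottle:** Before the clamp closed, its middle measured about 39 mm toward the robot from the mixer's origin and centred across it. That is within about 1 mm of where the finished bottle had lain. I did not re-measure it after locking.

**Finished bottle:** It lies straight in the tray lane, about 4 mm along and 2 mm across from the lane's middle.

**Other things:** The dropper and lower bottles looked undisturbed in the last wrist picture, and nothing I saw in view was knocked. I did not measure their positions against the start. The gripper was clear of everything when I handed in.

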